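# Take down two set-up stacks on the fitter's bench

### The job

Take the two stacks of set-up parts on the bench apart from the top down, one part at a time, and put each part away: the black nut in the white dish, the copper bush over the pin of the wooden stand, the steel V-block on the green mat inside its white outline, the blue block in the blue tray and the red block in the red tray. Keep every part upright and set it down gently, without dropping it, so that it ends lying flat on the floor of its own place and let go.

Things in the scene. Friction and masses are not known exactly. Their poses are not given: they have to be found in the camera images.
- blue_block: blue painted aluminium riser block, 84 (x) x 50 (y) x 28 mm high, 0.32 kg, two dark screw heads on top; loose, at the bottom of one of the two stacks; origin at the centre of its underside, z up, long side along its x. A loose part lies on it at the start.
- red_block: red painted aluminium riser block, same form and size as the blue one (84 x 50 x 28 mm, 0.32 kg); loose, at the bottom of the other stack; origin at the centre of its underside, long side along its x
- vblock: bare steel V-block, 44 (x) x 40 (y) x 28 mm high, 0.30 kg, a V groove 24 mm wide and 12 mm deep along its x in the top; its flat outer sides are 40 mm apart along y; loose, lying on one of the two riser blocks; origin at the centre of its underside
- bush: copper-coloured bush, a plain ring 52 mm outside, 26 mm bore, 28 mm high, 0.33 kg; loose, lying on the riser block that does not carry the V-block; origin at the centre of its underside, z along the bore
- nut: black hexagon nut, 34 mm across flats, 16 mm high, 0.09 kg, a grey disc in its top face (its bore is closed); loose, lying on the bush and covering its bore; origin at the centre of its underside; one pair of flats faces along its +x and -x, the others 60 degrees on
- blue_tray: blue open tray, fixed to the bench, outside 114 (x) x 80 (y) mm, inside 106 x 72 mm, rim 12 mm above the bench; origin at the centre of its underside, long side along its x; its inner floor is 4 mm above the origin
- red_tray: red open tray, fixed to the bench, same form and size as the blue tray (outside 114 x 80, inside 106 x 72 mm, rim 12 mm up, floor 4 mm up); origin at the centre of its underside, long side along its x
- mat: green flat mat, fixed to the bench, 110 (x) x 100 (y) x 4 mm, with a thin white outline 75 (x) x 68 (y) mm inside the lines, round its centre; origin at the centre of its underside, so its top is 4 mm above the origin
- post: round pale wooden stand, fixed to the bench, 84 mm in diameter and 8 mm high, with an upright steel pin of 10 mm diameter in its centre, its tip 40 mm above the bench; origin at the centre of the stand's underside, under the pin
- dish: round white shallow dish, fixed to the bench, about 104 mm across, inside floor about 92 mm across and 5 mm above the origin, rim 13 mm above the bench; origin at the centre of its underside
Things that resemble listed ones, but are neither listed nor needed, are in the scene too. Several things look just like the red_block: the one meant starts farthest to the robot's left.

How it is judged:
By the outcome, as a careful person would: the job done as asked, in the order asked, and still so for the second after the job is handed in, with the robot touching nothing.
It also fails if it takes over 120 s, if anything falls off the work surface, if the arm or the gripper's body presses on something with over 40 N, if the wrist force passes 120 N, or if a joint passes its speed limit or range.

### The arm

A 6-joint arm with a two-finger parallel gripper is mounted at the origin on the work surface. World frame = base frame: x ahead of the robot, y to its left, z up, the work surface at z = 0. Lengths are in mm, angles in rad, forces in N, time in s.
With the tool pointing down it reaches from about 300 to 750 mm from the base axis. Payload 8.5 kg.
Tool frame: the origin (TCP) lies midway between the tips of the shut fingers; the grasp point (between the pads) lies 19 mm behind it; z points along the fingers, y is the line along which they close (so a half turn about z gives the same grasp; the last joint's range is limited). The gripper opens to 88 mm and grips with 3 to 60 N. Pads are 18 mm wide; open, the fingers measure 123 mm over their backs; the gripper's body (75 mm by 187 mm) begins 45 mm behind the grasp point.
Start: joints at [1.132, 0.381, 1.297, -0, 1.464, -0.215], TCP at [122.058, 536.267, 238.748] pointing down, gripper open.
Joint ranges: [-3.11, 3.11], [-0.89, 2.33], [0.22, 2.48], [-1.42, 4.56], [0.17, 2.85], [-2.88, 2.88]. Speed limits (rad/s): [2.39, 2.39, 3.14, 3.14, 3.14, 3.14].

### API

Orientations are given as a 3x3 rotation matrix whose columns are the frame's x, y, z axes.
In Python, from rig import manip, eyes, sign_off gives the robot as it stands. The module is installed in compiled form; this text tells all that it offers.
- The arm moves only by the tool send_rows, never from a script. Its argument "series" is a list of rows, each an object with "turn": the turn, a rotation vector about the tool's x, y, z scaled (see below), a list of three; "translation": the shift along the tool's x, y, z scaled (see below), a list of three; "grip": the opening, from 0 (shut) to 1 (fully open). A call has exactly 8 rows; each row shifts and turns the commanded pose from where the row before left it, along the tool's axes as they then stand; what a row does not reach is not made up. The controller multiplies each number of a shift by 0.1 m and each number of a turn by pi rad. A row lasts 1/12 s, in which the tool goes at most 41.7 mm and 7.16 degrees, less where a joint would pass 70% of its speed; a pose out of reach is approached as far as the arm can. A call with a number of a shift or a turn outside -1 to 1 is refused whole. A call with a gripper value outside its range is refused whole. The fingers move at their own pace and stop on an object; "force" is the grip in N (left out, the last holds). Time passes only in rows, so rows that do not move let the fingers close, or fill a call up. It gives the time, the measured TCP pose, the force, the opening and the grip force at its end, in the units of the state.
- manip.get_state(): the state, without advancing time (a new reading comes with each control period).
- eyes.snapshot(name): name is "side" or "top" or "wrist"; returns (picture, depth): 384x512x3 uint8, blue, green, red; 384x512 float32, mm along the optical axis (not along the pixel's ray), 0 where there is no reading.
- eyes.camera_model(name): a dict with "fov_y" (degrees; the focal length in pixels is half the picture's height over the tangent of half this angle, whatever the lens; pixels are square), "cx", "cy" (the principal point, pixels), "world_to_cam" (4x4, takes a point from world to camera coordinates). Camera axes: x right, y down, z forward; pixel columns grow to the right and rows downward; lengths in mm; the calibration is good to about 2 mm. A picture is of the moment at which its call begins: read the wrist's pose just before it. camera_model takes no time and is no camera call; for the wrist camera it gives the pose at the moment of the call.
- sign_off(): hands the job in; it is judged then, once.
The state is a dict: "time": time; "joint_pos": joint angles; "joint_vel": joint speeds; "joint_torque": joint torques, N m; "eef_pos": TCP position; "tool_rot": TCP orientation; "wrist_force": force on the tool from outside, world axes, zero at the start; "wrist_torque": the same for the moment, N m; "grip_width": opening from 0.0 (shut) to 1.0 (fully open); "grasp_force": force on a finger pad.
Only numpy, scipy, OpenCV 4.12 (cv2) and the standard library are available. Lean on these libraries where they do the work, as an engineer would, in place of code of your own. Each camera call takes 0.05 s, during which the arm holds its last target. There are 200 camera calls.

## Working session

There is one attempt and no reset: what is moved stays moved. The work goes in short steps, Python scripts to look and compute and a tool call to move; the robot and the scene stay as the last step left them, time stands still between calls to the robot, and variables do not carry over. Pictures are saved under pics/ and viewed, at most 14 in all, crops included, and the job is handed in when it is done.

Besides the shell and the picture viewer there is one more tool, called after "Request:" as name(argument=value, ...), one argument or row to a line, values as JSON. send_rows: Moves the arm, as the interface text tells. Shifts and turns lie within -1 to 1; 1 stands for 0.1 m of shift or pi rad of turn. Its arguments: {"type":"object","properties":{"series":{"type":"array","items":{"type":"object","properties":{"turn":{"type":"array","items":{"type":"number"}},"translation":{"type":"array","items":{"type":"number"}},"grip":{"type":"number"}}}},"force":{"type":"number"}},"required":["series"]}

```bash
mkdir -p pics; cat > h.py <<'E'
import numpy as np, cv2
from rig import manip, eyes, sign_off
def snap(n,tag):
    m=eyes.camera_model(n); p,d=eyes.snapshot(n); p=np.asarray(p);cv2.imwrite(f'pics/{tag}.png',p); np.savez(f'pics/{tag}.npz',p=p,d=d,fov=m['fov_y'],cx=m['cx'],cy=m['cy'],T=np.array(m['world_to_cam'])); return load(tag)
def load(tag): return dict(np.load(f'pics/{tag}.npz'))
def f_(c): return c['p'].shape[0]/2/np.tan(np.radians(c['fov'])/2)
def cloud(c):
    d=c['d'];f=f_(c);v,u=np.mgrid[:d.shape[0],:d.shape[1]]
    P=np.stack([(u-c['cx'])*d/f,(v-c['cy'])*d/f,d],-1); Ti=np.linalg.inv(c['T'])
    W=P@Ti[:3,:3].T+Ti[:3,3]; W[d<=0]=np.nan; return W
def atz(c,u,v,z):
    Ti=np.linalg.inv(c['T']);f=f_(c); r=Ti[:3,:3]@np.array([(u-c['cx'])/f,(v-c['cy'])/f,1]); o=Ti[:3,3]; return o+r*(z-o[2])/r[2]
E
python3 - <<'E'
from h import *
s=manip.get_state(); print(s)
for n in ('top','side','wrist'):
    c=snap(n,n+'0'); print(n,c['fov'],c['cx'],c['cy'],np.round(np.linalg.inv(c['T']),3).tolist(), (c['d']>0).mean())
E
```

```text
{'time': 0.0, 'joint_pos': array([ 1.13167911e+00,  3.81213143e-01,  1.29824862e+00, -1.98697332e-06,
        1.46356531e+00, -2.15286203e-01]), 'joint_vel': array([-0.00180041, -0.00242003,  0.00020482, -0.00051615, -0.00072245,
        0.00031772]), 'joint_torque': array([ 1.89902144e-03, -4.37945724e+01, -2.24560726e+01,  7.13973865e-02,
        3.52915842e-02, -9.77319473e-05]), 'eef_pos': array([121.96038701, 536.03251082, 238.13264658]), 'tool_rot': array([[-9.75054203e-01,  2.21966057e-01, -6.08040439e-04],
       [ 2.21966681e-01,  9.75053386e-01, -1.29916920e-03],
       [ 3.04500424e-04, -1.40172510e-03, -9.99998971e-01]]), 'wrist_force': array([ 0.43894147, -0.21217573, -0.66661027]), 'wrist_torque': array([ 0.02338487,  0.00658177, -0.03909267]), 'grasp_force': 0.0, 'grip_width': 1.005205731370759}
top 52.17355391558775 249.69042704531864 198.00301632058583 [[-0.004, -0.982, 0.187, 259.914], [-1.0, 0.006, 0.011, -32.294], [-0.012, -0.187, -0.982, 1243.685], [0.0, 0.0, 0.0, 1.0]] 0.9961802164713541
side 51.43570869880411 256.1195834013744 192.9803163305703 [[-0.945, -0.25, 0.21, 206.332], [-0.327, 0.71, -0.624, 700.325], [0.007, -0.658, -0.753, 942.48], [0.0, 0.0, 0.0, 1.0]] 0.9960581461588541
wrist 71.0130494334196 258.2418242570816 188.94544607002106 [[0.221, 0.934, 0.282, 50.371], [0.975, -0.211, -0.065, 553.761], [-0.001, 0.29, -0.957, 383.824], [0.0, 0.0, 0.0, 1.0]] 0.99578857421875
```

View pics/top0.png

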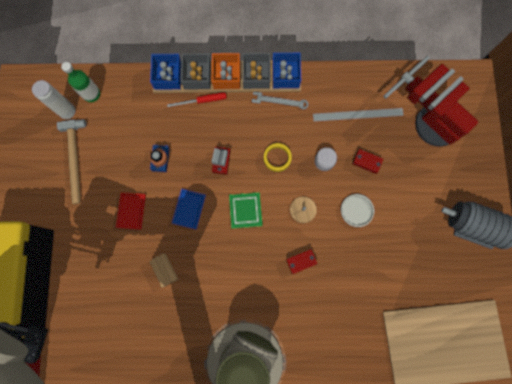

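View pics/side0.png

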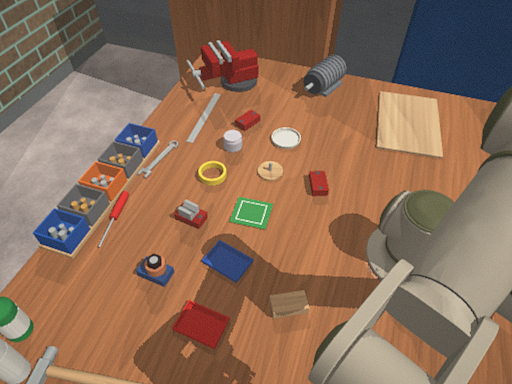

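The top view shows the blue block, bush and nut stacked at (159,157), and the V-block on the left-most red block at (221,160). The red tray is at (131,211), blue tray (188,208), mat (245,211), post (303,210) and dish (357,210). The other red blocks, at (368,160) and (302,260), are decoys. The side view agrees.

```bash
python3 - <<'E'
from h import *
c=load('top0');s=load('side0')
W=cloud(c);S=cloud(s)
pts={'nut':(159,152),'blue':(160,165),'vb':(221,155),'redtray':(131,211),'bluetray':(188,208),'mat':(245,211),'post':(303,210),'dish':(357,210),'table':(290,320),'wood':(163,270)}
for k,(u,v) in pts.items(): print(k,np.round(W[v,u]),np.round(np.nanmedian(W[v-3:v+4,u-3:u+4,2])))
for k,(u,v) in {'nut':(154,260),'vb':(188,208),'rt':(202,325),'bt':(228,262),'mat':(252,213),'post':(262,173),'dish':(286,138)}.items(): print(k,np.round(S[v,u]))
# objects higher than 40 within the work area
m=(W[...,2]>30)&(W[...,0]>250)&(W[...,0]<620)
n,l,st,ce=cv2.connectedComponentsWithStats(m.astype(np.uint8))
for i in range(1,n):
    if st[i,4]>15: print(st[i],np.round(np.nanmax(W[l==i],0)),np.round(np.nanmin(W[l==i],0)))
w=load('wrist0')
cv2.imwrite('pics/w0.png',w['p'])
E
```

```text
nut [nan nan nan] 68.0
blue [597. 266.  44.] 41.0
vb [625.  71.  53.] 52.0
redtray [455. 361.   9.] 4.0
bluetray [464. 180.   4.] 5.0
mat [454.  -3.   3.] 5.0
post [ 452. -185.   29.] 11.0
dish [ 454. -360.    6.] 6.0
table [ 118. -139.    4.] 1.0
wood [269. 246.  33.] 31.0
nut [617. 279.  75.]
vb [623.  77.  46.]
rt [452. 368.   6.]
bt [459. 183.   3.]
mat [453.   4.   6.]
post [ 476. -159.   11.]
dish [ 452. -356.    6.]
[149 155  18  16 178] [620. 301.  77.] [583. 248.  30.]
[212 157  14  13 128] [619. 102.  63.] [585.  58.  30.]
[315 156  22  14 218] [ 620. -228.   60.] [ 583. -293.   31.]
[355 158   8   6  19] [ 619. -355.   34.] [ 602. -377.   30.]
[367 158  16   9  43] [ 618. -394.   36.] [ 591. -441.   30.]
[366 163   6   7  17] [ 602. -390.   34.] [ 582. -405.   30.]
[ 441  202   71   48 2177] [ 470. -602.  114.] [ 326. -802.   30.]
[   0  222   51   56 2586] [400. 665. 197.] [250. 592.  30.]
[291 250  23  24 145] [ 327. -143.   36.] [ 258. -211.   30.]
[150 254  24  23 243] [317. 287.  38.] [251. 215.  30.]
```

View pics/wrist0.png

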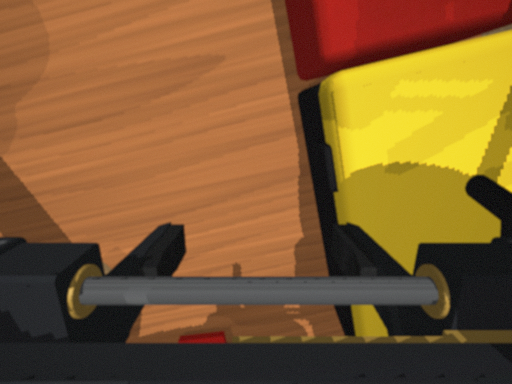

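Request:
send_rows(
  series=[
    {"turn": [0,0,-0.0356],"translation": [0,0,0],"grip": 1},
    {"turn": [0,0,-0.0356],"translation": [0,0,0],"grip": 1},
    {"turn": [0,0,0],"translation": [-0.26,-0.225,0],"grip": 1},
    {"turn": [0,0,0],"translation": [-0.26,-0.225,0],"grip": 1},
    {"turn": [0,0,0],"translation": [-0.26,-0.225,0],"grip": 1},
    {"turn": [0,0,0],"translation": [-0.26,-0.225,0],"grip": 1},
    {"turn": [0,0,0],"translation": [-0.26,-0.225,0],"grip": 1},
    {"turn": [0,0,0],"translation": [-0.26,-0.225,0],"grip": 1},
  ],
)

```text
time: 0.82
eef_pos: [278.9, 399.9, 238.6]
tool_rot: [[-1.0, -0.0, -0.0], [-0.0, 1.0, -0.0], [0.0, -0.0, -1.0]]
wrist_force: [0.7, 0.0, 0.6]
grip_width: 0.996
grasp_force: 0.0
```

Request:
send_rows(
  series=[
    {"turn": [0,0,0],"translation": [-0.26,-0.225,0],"grip": 1},
    {"turn": [0,0,0],"translation": [-0.26,-0.225,0],"grip": 1},
    {"turn": [0,0,0],"translation": [-0.26,-0.225,0],"grip": 1},
    {"turn": [0,0,0],"translation": [-0.26,-0.225,0],"grip": 1},
    {"turn": [0,0,0],"translation": [0,0,0],"grip": 1},
    {"turn": [0,0,0],"translation": [0,0,0],"grip": 1},
    {"turn": [0,0,0],"translation": [0,0,0],"grip": 1},
    {"turn": [0,0,0],"translation": [0,0,0],"grip": 1},
  ],
)

```text
time: 1.48
eef_pos: [381.2, 311.9, 238.7]
tool_rot: [[-1.0, -0.001, -0.0], [-0.001, 1.0, 0.0], [0.0, 0.0, -1.0]]
wrist_force: [0.5, -0.2, 0.6]
grip_width: 1.004
grasp_force: 0.0
```

```bash
python3 - <<'E'
from h import *
s=manip.get_state(); print(s['time'],s['eef_pos'],s['tool_rot'].round(4).tolist(),s['joint_pos'].round(3))
snap('wrist','w1')
E
```

```text
1.4833 [381.19277968 311.87050281 238.73559045] [[-1.0, -0.0011, -0.0003], [-0.0011, 1.0, 0.0001], [0.0003, 0.0001, -1.0]] [ 0.445  0.28   1.451  0.     1.411 -1.127]
```

Request:
send_rows(
  series=[
    {"turn": [0,0,0],"translation": [-0.26,-0.225,0.12],"grip": 1},
    {"turn": [0,0,0],"translation": [-0.26,-0.225,0.12],"grip": 1},
    {"turn": [0,0,0],"translation": [-0.26,-0.225,0.12],"grip": 1},
    {"turn": [0,0,0],"translation": [-0.26,-0.225,0.12],"grip": 1},
    {"turn": [0,0,0],"translation": [-0.26,0,0.12],"grip": 1},
    {"turn": [0,0,0],"translation": [0,0,0],"grip": 1},
    {"turn": [0,0,0],"translation": [0,0,0],"grip": 1},
    {"turn": [0,0,0],"translation": [0,0,0],"grip": 1},
  ],
)

```text
time: 2.2
eef_pos: [511.1, 222.2, 179.0]
tool_rot: [[-1.0, -0.001, -0.0], [-0.001, 1.0, 0.0], [0.0, 0.0, -1.0]]
wrist_force: [-0.6, -0.2, 0.4]
grip_width: 0.997
grasp_force: 0.0
```

```bash
python3 - <<'E'
from h import *
s=manip.get_state(); print(s['time'],s['eef_pos'],s['tool_rot'].round(4).tolist(),s['joint_pos'].round(3))
a=load('w1');b=snap('wrist','w2')
for t,c in(('w1',a),('w2',b)):
  W=cloud(c); print(t,np.nanmedian(W[::20,::20],(0,1)))
cv2.imwrite('pics/w12.png',cv2.resize(np.vstack([a['p'][:300],b['p'][:300]]),(512,600)))
E
```

```text
2.2 [511.0873614  222.17373379 178.99060051] [[-1.0, -0.0014, -0.0003], [-0.0014, 1.0, 0.0001], [0.0003, 0.0001, -1.0]] [ 0.198  0.443  1.377  0.     1.322 -1.375]
w1 [358.86872965 311.21491263   0.40275468]
w2 [488.62258862 221.54742028   0.49833986]
```

View pics/w12.png

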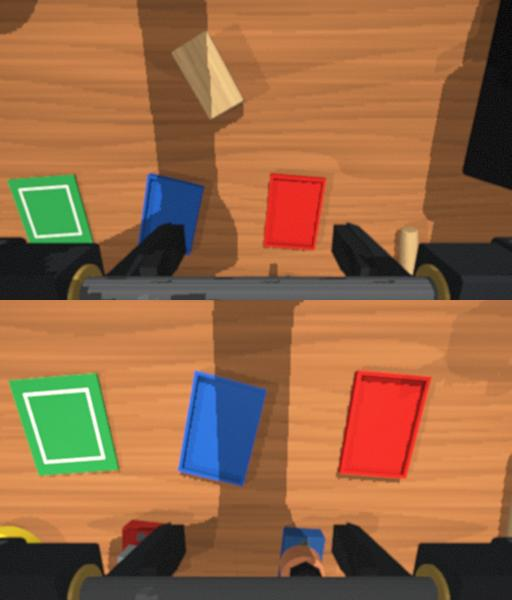

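The upper half shows the trays, mat and a loose wooden block. The lower half (w2) shows the mat (65,425), blue tray (222,428) and red tray (385,425) clearly. The stacks are cut off at the bottom, so the wrist moves further ahead.

Request:
send_rows(
  series=[
    {"turn": [0,0,0],"translation": [-0.3,-0.1,0],"grip": 1},
    {"turn": [0,0,0],"translation": [-0.3,-0.1,0],"grip": 1},
    {"turn": [0,0,0],"translation": [-0.3,-0.1,0],"grip": 1},
    {"turn": [0,0,0],"translation": [-0.2,-0.1,0],"grip": 1},
    {"turn": [0,0,0],"translation": [0,0,0],"grip": 1},
    {"turn": [0,0,0],"translation": [0,0,0],"grip": 1},
    {"turn": [0,0,0],"translation": [0,0,0],"grip": 1},
    {"turn": [0,0,0],"translation": [0,0,0],"grip": 1},
  ],
)

```text
time: 2.92
eef_pos: [620.8, 182.3, 179.4]
tool_rot: [[-1.0, -0.001, 0.0], [-0.001, 1.0, 0.0], [-0.0, 0.0, -1.0]]
wrist_force: [-0.6, 0.1, 0.2]
grip_width: 1.001
grasp_force: 0.0
```

```bash
python3 - <<'E'
from h import *
s=manip.get_state(); print(s['time'],s['eef_pos'],s['joint_pos'].round(3))
snap('wrist','w3')
E
```

```text
2.9167 [620.81144555 182.31787075 179.44526047] [ 0.103  0.594  1.1    0.     1.447 -1.469]
```

Request:
send_rows(
  series=[
    {"turn": [0,0,0],"translation": [0,0.3,0],"grip": 1},
    {"turn": [0,0,0],"translation": [0,0.3,0],"grip": 1},
    {"turn": [0,0,0],"translation": [0,0.3,0],"grip": 1},
    {"turn": [0,0,0],"translation": [0,0,0],"grip": 1},
    {"turn": [0,0,0],"translation": [0,0,0],"grip": 1},
    {"turn": [0,0,0],"translation": [0,0,0],"grip": 1},
    {"turn": [0,0,0],"translation": [0,0,0],"grip": 1},
    {"turn": [0,0,0],"translation": [0,0,0],"grip": 1},
  ],
)

```text
time: 3.63
eef_pos: [622.1, 270.2, 179.0]
tool_rot: [[-1.0, 0.001, 0.0], [0.001, 1.0, -0.0], [-0.0, -0.0, -1.0]]
wrist_force: [-0.4, 0.2, 0.3]
grip_width: 0.997
grasp_force: 0.0
```

```bash
python3 - <<'E'
from h import *
s=manip.get_state(); print(s['time'],s['eef_pos'])
a=load('w3');b=snap('wrist','w4')
for c in (a,b):
    W=cloud(c)[:225]; z=W[...,2]
    m=((z>20)&(W[...,0]>520)&(W[...,1]>20)&(W[...,1]<340)).astype(np.uint8)
    n,l,st,ce=cv2.connectedComponentsWithStats(m)
    for i in range(1,n):
        if st[i,4]<150: continue
        M=l==i; print(st[i], np.histogram(z[M],bins=np.arange(20,84,4))[0])
        for lo,hi in((24,32),(52,60),(68,78)):
            q=W[M&(z>lo)&(z<hi)]
            if len(q)>60:
                r=cv2.minAreaRect(q[:,:2].astype(np.float32)); print(lo,np.round(q[:,2].mean(),1),np.round(r[0],1),np.round(r[1],1),round(r[2],1))
cv2.imwrite('pics/w34.png',cv2.resize(np.vstack([a['p'][:260],b['p'][:260]]),(590,600)))
E
```

```text
3.6333 [622.08306113 270.22555813 178.97969817]
[ 138  135   53   76 3408] [  76 1039  368   64   66   73  393  373  827  129    0    0    0    0
    0]
24 27.5 [620.2  77.8] [50.  83.5] 82.9
52 54.9 [623.5  79.8] [40.5 44.1] 78.2
[ 314  144   58   73 3417] [ 67 891 339  46  43  52  59  54 560 171  46  54 696 339   0]
24 27.5 [628.6 275.8] [53.5 83.6] 86.1
52 55.5 [622.5 274. ] [48.3 50.8] 52.3
68 71.6 [622.5 276.1] [38.5 33.9] 59.3
[  54  134   61   76 3909] [ 156 1138  368  108  128  119  459  421  866  146    0    0    0    0
    0]
24 27.4 [620.5  78.1] [50.3 84. ] 83.0
52 54.9 [623.8  79.9] [41.6 44.7] 78.2
[ 238  142   52   74 3191] [ 18 911 294  27  21  26  24  33 582 168  29  27 701 330   0]
24 27.5 [629.  277.9] [49.9 83.7] 85.8
52 55.4 [623.1 275.1] [50.6 50.2] 1.6
68 71.6 [622.8 276.5] [34.8 38. ] 29.7
```

View pics/w34.png

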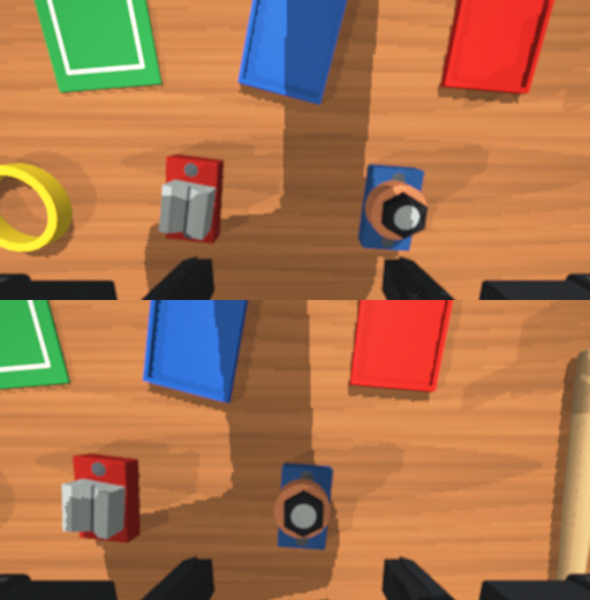

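Both views agree. Nut top is at 72 mm, bush top at 56 and the blocks at 28, as the text says. The nut is at (622.7, 276.4) and its flats face ±y. Next: approach the nut, and work out the tray and mat poses from w2.

Request:
send_rows(
  series=[
    {"turn": [0,0,0],"translation": [-0.006,0.062,0],"grip": 0.75},
    {"turn": [0,0,0],"translation": [0,0,0.3],"grip": 0.75},
    {"turn": [0,0,0],"translation": [0,0,0.3],"grip": 0.75},
    {"turn": [0,0,0],"translation": [0,0,0.3],"grip": 0.75},
    {"turn": [0,0,0],"translation": [0,0,0.2],"grip": 0.75},
    {"turn": [0,0,0],"translation": [0,0,0.05],"grip": 0.75},
    {"turn": [0,0,0],"translation": [0,0,0],"grip": 0.75},
    {"turn": [0,0,0],"translation": [0,0,0],"grip": 0.75},
  ],
)

```text
time: 4.35
eef_pos: [623.3, 277.6, 65.0]
tool_rot: [[-1.0, 0.0, 0.002], [0.0, 1.0, 0.0], [-0.002, 0.0, -1.0]]
wrist_force: [-0.0, 0.1, 0.6]
grip_width: 0.753
grasp_force: 0.0
```

```bash
python3 - <<'E'
from h import *
for t in ('w2','w3','w4'):
    c=load(t);W=cloud(c);hsv=cv2.cvtColor(c['p'],cv2.COLOR_BGR2HSV);h,s,v=cv2.split(hsv)
    ok=np.zeros(h.shape,bool);ok[:235]=1
    ok&=(W[...,0]<540)&(W[...,2]<20)
    for k,m in dict(red=((h<5)|(h>174))&(s>190),blue=(h>100)&(h<125)&(s>120),green=(h>45)&(h<80)&(s>100),white=(s<60)&(v>170)).items():
        n,l,st,ce=cv2.connectedComponentsWithStats((m&ok).astype(np.uint8))
        if n<2: continue
        i=1+st[1:,4].argmax(); M=l==i
        if M.sum()<100 : continue
        q=W[M]; r=cv2.minAreaRect(q[:,:2].astype(np.float32)); print(t,k,st[i],np.nanpercentile(q[:,2],[5,50,95]).round(1),np.round(r[0],1),np.round(r[1],1),round(r[2],1))
E
```

```text
w2 red [ 339   71   92  107 7382] [ 2.4  3.8 11.9] [460.2 365.1] [ 80.7 116.6] 85.5
w2 blue [ 179   71   87  115 6936] [ 2.3  3.7 11.8] [465.8 179.1] [ 78.6 116.9] 75.9
w2 green [  28   93   72   67 3522] [2.2 3.4 4.6] [459.7  -2.2] [71.5 66.8] 4.6
w2 white [ 23  88  82  76 983] [2.3 3.5 4.8] [459.8  -2.4] [81.4 77. ] 4.6
w3 red [ 383    0   98   81 6274] [ 2.2  3.7 11.7] [476.8 363.3] [81.1 77.4] 85.8
w3 blue [ 207    0   94   90 6274] [ 2.2  3.6 11.6] [475.9 176.5] [79.  88.9] 76.2
w3 green [  46    0   75   60 3576] [2.1 3.4 4.6] [467.5  -1.6] [56.2 67.2] 4.4
w3 white [ 41   0  85  65 754] [2.2 3.4 4.8] [469.7  -1.3] [61.3 76.4] 4.4
w4 red [ 304    0   89   79 5932] [ 2.2  3.7 11.7] [477.7 363.5] [80.1 75.3] 85.4
w4 blue [ 125    0   89   88 6345] [ 2.1  3.6 11.7] [477.  176.6] [80.4 87. ] 76.0
w4 green [   0    0   39   58 1744] [2.  3.3 4.7] [468.6  10.7] [53.1 43. ] 3.6
w4 white [  0   0  44  62 401] [2.2 3.5 4.9] [481.8  25.4] [38.5 71.8] 53.3
```

Request:
send_rows(
  force=15,
  series=[
    {"turn": [0,0,0],"translation": [0.006,-0.012,0.06],"grip": 0.75},
    {"turn": [0,0,0],"translation": [0,0,0],"grip": 0.6},
    {"turn": [0,0,0],"translation": [0,0,0],"grip": 0.45},
    {"turn": [0,0,0],"translation": [0,0,0],"grip": 0.3},
    {"turn": [0,0,0],"translation": [0,0,0],"grip": 0.3},
    {"turn": [0,0,0],"translation": [0,0,0],"grip": 0.3},
    {"turn": [0,0,0],"translation": [0,0,0],"grip": 0.3},
    {"turn": [0,0,0],"translation": [0,0,0],"grip": 0.3},
  ],
)

```text
time: 5.02
eef_pos: [622.2, 276.2, 58.1]
tool_rot: [[-1.0, 0.0, 0.0], [0.0, 1.0, 0.0], [-0.0, 0.0, -1.0]]
wrist_force: [-0.8, 0.1, 1.0]
grip_width: 0.383
grasp_force: 15.0
```

Request:
send_rows(
  series=[
    {"turn": [0,0,0],"translation": [0,0,-0.1],"grip": 0.3},
    {"turn": [0,0,0],"translation": [0,0,-0.3],"grip": 0.3},
    {"turn": [0,0,0],"translation": [0,0,-0.3],"grip": 0.3},
    {"turn": [0,0,0],"translation": [0,0,-0.3],"grip": 0.3},
    {"turn": [0,0,0],"translation": [0.08,-0.2,-0.1],"grip": 0.3},
    {"turn": [0,0,0],"translation": [0.08,-0.34,0],"grip": 0.3},
    {"turn": [0,0,0],"translation": [0.08,-0.34,0],"grip": 0.3},
    {"turn": [0,0,0],"translation": [0.08,-0.34,0],"grip": 0.3},
  ],
)

```text
time: 5.68
eef_pos: [589.3, 153.2, 168.6]
tool_rot: [[-1.0, -0.001, 0.001], [-0.001, 1.0, 0.0], [-0.001, 0.0, -1.0]]
wrist_force: [0.9, -0.1, -0.6]
grip_width: 0.384
grasp_force: 15.0
```

Request:
send_rows(
  series=[
    {"turn": [0,0,0],"translation": [0.08,-0.34,0],"grip": 0.3},
    {"turn": [0,0,0],"translation": [0.08,-0.34,0],"grip": 0.3},
    {"turn": [0,0,0],"translation": [0.08,-0.34,0],"grip": 0.3},
    {"turn": [0,0,0],"translation": [0.08,-0.34,0],"grip": 0.3},
    {"turn": [0,0,0],"translation": [0.08,-0.34,0],"grip": 0.3},
    {"turn": [0,0,0],"translation": [0.08,-0.34,0],"grip": 0.3},
    {"turn": [0,0,0],"translation": [0.08,-0.34,0],"grip": 0.3},
    {"turn": [0,0,0],"translation": [0.08,-0.34,0],"grip": 0.3},
  ],
)

```text
time: 6.35
eef_pos: [525.4, -119.3, 168.5]
tool_rot: [[-1.0, 0.0, 0.001], [0.0, 1.0, -0.0], [-0.001, -0.0, -1.0]]
wrist_force: [1.0, -0.0, -0.2]
grip_width: 0.385
grasp_force: 15.0
```

Request:
send_rows(
  series=[
    {"turn": [0,0,0],"translation": [0.08,-0.34,0],"grip": 0.3},
    {"turn": [0,0,0],"translation": [0.08,-0.34,0],"grip": 0.3},
    {"turn": [0,0,0],"translation": [0.08,-0.34,0],"grip": 0.3},
    {"turn": [0,0,0],"translation": [0.08,-0.34,0],"grip": 0.3},
    {"turn": [0,0,0],"translation": [0,-0.2,0],"grip": 0.3},
    {"turn": [0,0,0],"translation": [0,0,0],"grip": 0.3},
    {"turn": [0,0,0],"translation": [0,0,0],"grip": 0.3},
    {"turn": [0,0,0],"translation": [0,0,0],"grip": 0.3},
  ],
)

```text
time: 7.02
eef_pos: [494.0, -272.9, 168.0]
tool_rot: [[-1.0, -0.0, -0.0], [-0.0, 1.0, 0.0], [0.0, 0.0, -1.0]]
wrist_force: [-0.2, -0.3, -0.1]
grip_width: 0.381
grasp_force: 15.0
```

```bash
cat > pd.py <<'E'
from h import *
import sys
s=manip.get_state(); print(s['time'],s['eef_pos'],s['grip_width'],s['joint_pos'].round(2))
c=snap('wrist',sys.argv[1]); W=cloud(c); z=W[...,2]; v=cv2.cvtColor(c['p'],cv2.COLOR_BGR2HSV)
m=((z>2.5)&(z<45)&(W[...,0]<540)&(W[...,0]>380)).astype(np.uint8); m[235:]=0
n,l,st,ce=cv2.connectedComponentsWithStats(m)
for i in range(1,n):
    if st[i,4]<150: continue
    q=W[l==i]; r=cv2.minAreaRect(q[:,:2].astype(np.float32)); print(st[i],np.nanpercentile(q[:,2],[5,50,95]).round(1),np.round(r[0],1),np.round(r[1],1))
    (x,y),R=cv2.minEnclosingCircle(q[:,:2].astype(np.float32)); print('  circ',round(x,1),round(y,1),round(R,1))
    t=q[q[:,2]>25]
    if len(t): print('  pin',len(t),np.median(t,0).round(1),t.max(0).round(1), t[t[:,2]>36].mean(0).round(1))
E
python3 pd.py w5
```

```text
7.0167 [ 493.99534216 -272.92486406  167.99060743] 0.3810317246512691 [-0.71  0.47  1.37  0.    1.3  -2.29]
[ 136   91   93   94 6835] [ 3.4  4.8 12.6] [ 455.1 -356.6] [102.2 102.9]
  circ 455.2 -356.2 51.8
[ 444   92   68  100 5419] [2.7 3.7 4.7] [459.5 -12.7] [110.2  80.5]
  circ 459.7 -11.9 67.1
[ 297  105   75   74 4317] [6.3 7.5 9.1] [ 458.9 -185.8] [82.1 83.1]
  circ 459.0 -185.5 41.9
  pin 104 [ 458.1 -187.    37.7] [ 463.4 -180.3   41. ] [ 458.8 -186.    38.6]
```

View pics/w5.png

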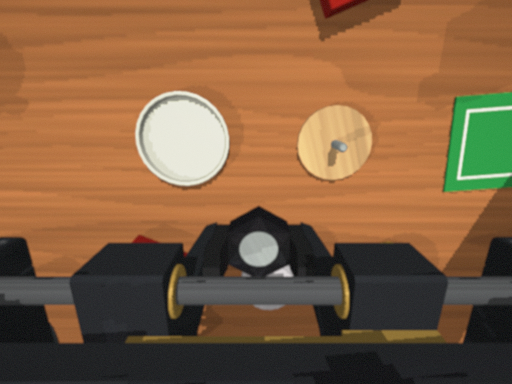

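The dish (182,139) and post (335,143) are clear, and the nut is held upright at (258,240).

Request:
send_rows(
  series=[
    {"turn": [0,0,0],"translation": [0.13,-0.278,0],"grip": 0.3},
    {"turn": [0,0,0],"translation": [0.13,-0.278,0],"grip": 0.3},
    {"turn": [0,0,0],"translation": [0.13,-0.278,0.1],"grip": 0.3},
    {"turn": [0,0,0],"translation": [0,0,0.35],"grip": 0.3},
    {"turn": [0,0,0],"translation": [0,0,0.35],"grip": 0.3},
    {"turn": [0,0,0],"translation": [0,0,0.35],"grip": 0.3},
    {"turn": [0,0,0],"translation": [0,0,0.3],"grip": 0.3},
    {"turn": [0,0,0],"translation": [0,0,0],"grip": 0.3},
  ],
)

```text
time: 7.73
eef_pos: [453.5, -353.9, 18.0]
tool_rot: [[-1.0, -0.001, -0.006], [-0.001, 1.0, 0.008], [0.006, 0.008, -1.0]]
wrist_force: [-0.9, 0.8, -0.8]
grip_width: 0.384
grasp_force: 15.0
```

Request:
send_rows(
  series=[
    {"turn": [0,0,0],"translation": [0,0,0],"grip": 0.3},
    {"turn": [0,0,0],"translation": [0,0,0],"grip": 0.3},
    {"turn": [0,0,0],"translation": [0,0,0],"grip": 0.3},
    {"turn": [0,0,0],"translation": [0,0,0],"grip": 0.3},
    {"turn": [0,0,0],"translation": [0,0,0],"grip": 0.3},
    {"turn": [0,0,0],"translation": [0,0,0],"grip": 0.3},
    {"turn": [0,0,0],"translation": [0,0,0],"grip": 0.3},
    {"turn": [0,0,0],"translation": [0,0,0],"grip": 0.3},
  ],
)

```text
time: 8.4
eef_pos: [455.0, -357.2, 23.0]
tool_rot: [[-1.0, 0.0, 0.0], [0.0, 1.0, -0.0], [-0.0, -0.0, -1.0]]
wrist_force: [-0.4, -0.0, 0.3]
grip_width: 0.382
grasp_force: 15.0
```

Request:
send_rows(
  series=[
    {"turn": [0,0,0],"translation": [0,0,0.04],"grip": 0.3},
    {"turn": [0,0,0],"translation": [0,0,0.04],"grip": 0.3},
    {"turn": [0,0,0],"translation": [0,0,0.03],"grip": 0.3},
    {"turn": [0,0,0],"translation": [0,0,0.02],"grip": 0.3},
    {"turn": [0,0,0],"translation": [0,0,0.01],"grip": 0.3},
    {"turn": [0,0,0],"translation": [0,0,0.01],"grip": 0.3},
    {"turn": [0,0,0],"translation": [0,0,0],"grip": 0.3},
    {"turn": [0,0,0],"translation": [0,0,0],"grip": 0.3},
  ],
)

```text
time: 9.07
eef_pos: [455.0, -357.2, 7.8]
tool_rot: [[-1.0, 0.0, 0.0], [0.0, 1.0, -0.0], [-0.0, -0.0, -1.0]]
wrist_force: [0.3, -0.2, -0.9]
grip_width: 0.382
grasp_force: 15.0
```

Request:
send_rows(
  series=[
    {"turn": [0,0,0],"translation": [0,0,0.005],"grip": 0.3},
    {"turn": [0,0,0],"translation": [0,0,0.005],"grip": 0.3},
    {"turn": [0,0,0],"translation": [0,0,0],"grip": 0.3},
    {"turn": [0,0,0],"translation": [0,0,0],"grip": 0.3},
    {"turn": [0,0,0],"translation": [0,0,0],"grip": 0.3},
    {"turn": [0,0,0],"translation": [0,0,0],"grip": 0.3},
    {"turn": [0,0,0],"translation": [0,0,0],"grip": 0.3},
    {"turn": [0,0,0],"translation": [0,0,0],"grip": 0.3},
  ],
)

```text
time: 9.73
eef_pos: [455.0, -357.2, 7.0]
tool_rot: [[-1.0, 0.0, 0.0], [0.0, 1.0, -0.0], [-0.0, -0.0, -1.0]]
wrist_force: [-0.5, 1.3, 5.9]
grip_width: 0.385
grasp_force: 15.0
```

Request:
send_rows(
  series=[
    {"turn": [0,0,0],"translation": [0,0,0],"grip": 0.42},
    {"turn": [0,0,0],"translation": [0,0,0],"grip": 0.48},
    {"turn": [0,0,0],"translation": [0,0,0],"grip": 0.48},
    {"turn": [0,0,0],"translation": [0,0,0],"grip": 0.48},
    {"turn": [0,0,0],"translation": [0,0,-0.1],"grip": 0.48},
    {"turn": [0,0,0],"translation": [0,0,-0.3],"grip": 0.48},
    {"turn": [0,0,0],"translation": [0,0,-0.4],"grip": 0.7},
    {"turn": [0,0,0],"translation": [0,0,-0.4],"grip": 1},
  ],
)

```text
time: 10.4
eef_pos: [454.5, -356.7, 128.4]
tool_rot: [[-1.0, 0.0, -0.001], [0.0, 1.0, 0.001], [0.001, 0.001, -1.0]]
wrist_force: [0.9, -0.5, 0.8]
grip_width: 0.609
grasp_force: 0.0
```

Request:
send_rows(
  series=[
    {"turn": [0,0,0],"translation": [0,0,-0.4],"grip": 1},
    {"turn": [0,0,0],"translation": [-0.1,0.38,0],"grip": 1},
    {"turn": [0,0,0],"translation": [-0.1,0.38,0],"grip": 1},
    {"turn": [0,0,0],"translation": [-0.1,0.38,0],"grip": 1},
    {"turn": [0,0,0],"translation": [-0.1,0.38,0],"grip": 1},
    {"turn": [0,0,0],"translation": [-0.1,0.38,0],"grip": 1},
    {"turn": [0,0,0],"translation": [-0.1,0.38,0],"grip": 1},
    {"turn": [0,0,0],"translation": [-0.1,0.38,0],"grip": 1},
  ],
)

```text
time: 11.07
eef_pos: [525.1, -89.3, 167.6]
tool_rot: [[-1.0, 0.0, 0.001], [0.0, 1.0, -0.0], [-0.001, -0.0, -1.0]]
wrist_force: [1.3, 0.8, -0.8]
grip_width: 1.0
grasp_force: 0.0
```

Request:
send_rows(
  series=[
    {"turn": [0,0,0],"translation": [-0.1,0.38,0],"grip": 1},
    {"turn": [0,0,0],"translation": [-0.1,0.38,0],"grip": 1},
    {"turn": [0,0,0],"translation": [-0.1,0.38,0],"grip": 1},
    {"turn": [0,0,0],"translation": [-0.1,0.38,0],"grip": 1},
    {"turn": [0,0,0],"translation": [-0.1,0.38,0],"grip": 1},
    {"turn": [0,0,0],"translation": [-0.1,0.38,0],"grip": 1},
    {"turn": [0,0,0],"translation": [-0.1,0.38,0],"grip": 1},
    {"turn": [0,0,0],"translation": [-0.1,0.38,0],"grip": 1},
  ],
)

```text
time: 11.73
eef_pos: [605.0, 214.9, 167.6]
tool_rot: [[-1.0, -0.0, 0.001], [-0.0, 1.0, 0.0], [-0.001, 0.0, -1.0]]
wrist_force: [0.9, -0.2, -0.1]
grip_width: 1.002
grasp_force: 0.0
```

Request:
send_rows(
  series=[
    {"turn": [0,0,0],"translation": [-0.1,0.38,0],"grip": 1},
    {"turn": [0,0,0],"translation": [-0.1,0.2,0],"grip": 1},
    {"turn": [0,0,0],"translation": [0,0,0],"grip": 1},
    {"turn": [0,0,0],"translation": [0,0,0],"grip": 1},
    {"turn": [0,0,0],"translation": [0,0,0],"grip": 1},
    {"turn": [0,0,0],"translation": [0,0,0],"grip": 1},
    {"turn": [0,0,0],"translation": [0,0,0],"grip": 1},
    {"turn": [0,0,0],"translation": [0,0,0],"grip": 1},
  ],
)

```text
time: 12.4
eef_pos: [625.0, 269.9, 167.2]
tool_rot: [[-1.0, 0.001, 0.0], [0.001, 1.0, 0.0], [-0.0, 0.0, -1.0]]
wrist_force: [0.4, -0.3, 0.5]
grip_width: 1.0
grasp_force: 0.0
```

```bash
cat > st.py <<'E'
from h import *
import sys
s=manip.get_state(); print(s['time'],s['eef_pos'])
c=snap('wrist',sys.argv[1]); W=cloud(c)[:225]; z=W[...,2]
m=((z>20)&(W[...,0]>520)&(W[...,1]>20)&(W[...,1]<340)).astype(np.uint8)
n,l,st,ce=cv2.connectedComponentsWithStats(m)
for i in range(1,n):
    if st[i,4]<150: continue
    M=l==i; print(st[i], np.histogram(z[M],bins=np.arange(20,84,4))[0])
    for lo,hi in((25,31),(52,60),(68,78)):
        q=W[M&(z>lo)&(z<hi)]
        if len(q)>60:
            r=cv2.minAreaRect(q[:,:2].astype(np.float32)); print(lo,np.round(q[:,2].mean(),1),np.round(r[0],1),np.round(r[1],1),round(r[2],1))
E
python3 st.py w6
```

```text
12.4 [625.03905335 269.89426564 167.19203596]
[  45  132   64   80 4282] [ 177 1238  397  121  135  142  499  464  943  166    0    0    0    0
    0]
25 27.4 [620.5  78.1] [50.4 83.8] 83.2
52 54.8 [623.9  79.9] [41.7 44.9] 78.6
[ 237  141   54   77 3465] [  22 1221  412   50   55   53   62   61 1203  326    0    0    0    0
    0]
25 27.5 [629.  277.8] [49.9 83.8] 85.7
52 55.4 [623.3 275.4] [50.6 50.8] 63.3
```

Request:
send_rows(
  series=[
    {"turn": [0,0,0],"translation": [0.018,0.053,0.1],"grip": 1},
    {"turn": [0,0,0],"translation": [0,0,0.3],"grip": 1},
    {"turn": [0,0,0],"translation": [0,0,0.3],"grip": 1},
    {"turn": [0,0,0],"translation": [0,0,0.3],"grip": 1},
    {"turn": [0,0,0],"translation": [0,0,0.2],"grip": 1},
    {"turn": [0,0,0],"translation": [0,0,0.1],"grip": 1},
    {"turn": [0,0,0],"translation": [0,0,0.04],"grip": 1},
    {"turn": [0,0,0],"translation": [0,0,0],"grip": 1},
  ],
)

```text
time: 13.12
eef_pos: [623.1, 276.2, 32.4]
tool_rot: [[-1.0, 0.0, -0.001], [0.0, 1.0, -0.0], [0.001, -0.0, -1.0]]
wrist_force: [0.2, -0.1, -0.4]
grip_width: 0.998
grasp_force: 0.0
```

Request:
send_rows(
  force=25,
  series=[
    {"turn": [0,0,0],"translation": [0,0,0],"grip": 1},
    {"turn": [0,0,0],"translation": [0,0,0],"grip": 0.8},
    {"turn": [0,0,0],"translation": [0,0,0],"grip": 0.65},
    {"turn": [0,0,0],"translation": [0,0,0],"grip": 0.5},
    {"turn": [0,0,0],"translation": [0,0,0],"grip": 0.5},
    {"turn": [0,0,0],"translation": [0,0,0],"grip": 0.5},
    {"turn": [0,0,0],"translation": [0,0,0],"grip": 0.5},
    {"turn": [0,0,0],"translation": [0,0,0],"grip": 0.5},
  ],
)

```text
time: 13.78
eef_pos: [623.3, 275.8, 33.0]
tool_rot: [[-1.0, 0.0, 0.0], [0.0, 1.0, -0.001], [-0.0, -0.001, -1.0]]
wrist_force: [-0.9, -2.8, 3.0]
grip_width: 0.581
grasp_force: 25.0
```

Request:
send_rows(
  series=[
    {"turn": [0,0,0],"translation": [0,0,-0.05],"grip": 0.5},
    {"turn": [0,0,0],"translation": [0,0,-0.2],"grip": 0.5},
    {"turn": [0,0,0],"translation": [0,0,-0.3],"grip": 0.5},
    {"turn": [0,0,0],"translation": [0,0,-0.3],"grip": 0.5},
    {"turn": [0,0,0],"translation": [0,0,-0.15],"grip": 0.5},
    {"turn": [0,0,0],"translation": [0.06,-0.2,0],"grip": 0.5},
    {"turn": [0,0,0],"translation": [0.12,-0.33,0],"grip": 0.5},
    {"turn": [0,0,0],"translation": [0.12,-0.33,0],"grip": 0.5},
  ],
)

```text
time: 14.45
eef_pos: [592.3, 189.9, 132.5]
tool_rot: [[-1.0, -0.002, -0.0], [-0.002, 1.0, 0.0], [0.0, 0.0, -1.0]]
wrist_force: [0.9, -1.1, -3.4]
grip_width: 0.582
grasp_force: 25.0
```

Request:
send_rows(
  series=[
    {"turn": [0,0,0],"translation": [0.12,-0.33,0],"grip": 0.5},
    {"turn": [0,0,0],"translation": [0.12,-0.33,0],"grip": 0.5},
    {"turn": [0,0,0],"translation": [0.12,-0.33,0],"grip": 0.5},
    {"turn": [0,0,0],"translation": [0.12,-0.33,0],"grip": 0.5},
    {"turn": [0,0,0],"translation": [0.12,-0.33,0],"grip": 0.5},
    {"turn": [0,0,0],"translation": [0.12,-0.33,0],"grip": 0.5},
    {"turn": [0,0,0],"translation": [0.12,-0.33,0],"grip": 0.5},
    {"turn": [0,0,0],"translation": [0.12,-0.33,0],"grip": 0.5},
  ],
)

```text
time: 15.12
eef_pos: [496.2, -75.0, 132.8]
tool_rot: [[-1.0, -0.0, -0.0], [-0.0, 1.0, 0.0], [0.0, 0.0, -1.0]]
wrist_force: [1.1, -0.4, -2.7]
grip_width: 0.581
grasp_force: 25.0
```

Request:
send_rows(
  series=[
    {"turn": [0,0,0],"translation": [0.12,-0.33,0],"grip": 0.5},
    {"turn": [0,0,0],"translation": [0.12,-0.33,0],"grip": 0.5},
    {"turn": [0,0,0],"translation": [0.12,-0.33,0],"grip": 0.5},
    {"turn": [0,0,0],"translation": [0.02,-0.12,0],"grip": 0.5},
    {"turn": [0,0,0],"translation": [0,0,0],"grip": 0.5},
    {"turn": [0,0,0],"translation": [0,0,0],"grip": 0.5},
    {"turn": [0,0,0],"translation": [0,0,0],"grip": 0.5},
    {"turn": [0,0,0],"translation": [0,0,0],"grip": 0.5},
  ],
)

```text
time: 15.78
eef_pos: [459.5, -183.5, 132.7]
tool_rot: [[-1.0, -0.002, -0.0], [-0.002, 1.0, 0.0], [0.0, 0.0, -1.0]]
wrist_force: [1.3, 0.9, -2.2]
grip_width: 0.581
grasp_force: 25.0
```

```bash
python3 - <<'E'
from h import *
s=manip.get_state(); print(s['eef_pos'],s['grip_width'],s['wrist_force'])
snap('wrist','w7')
E
```

```text
[ 459.5014773  -183.53482107  132.73061482] 0.5810018354197244 [ 1.25772332  0.93483451 -2.20111825]
```

View pics/w7.png

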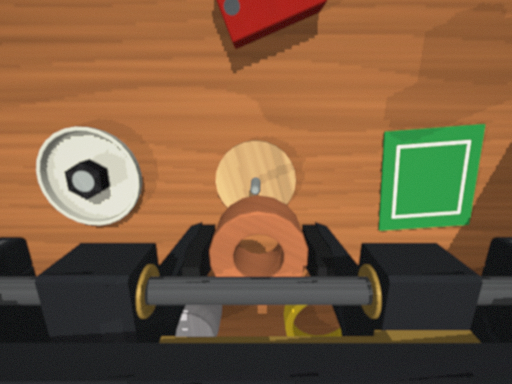

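The nut lies flat in the dish (85,180), and the bush is held level in front of the pin (255,185). Now lowering it.

Request:
send_rows(
  series=[
    {"turn": [0,0,0],"translation": [0.007,-0.023,0.1],"grip": 0.5},
    {"turn": [0,0,0],"translation": [0,0,0.25],"grip": 0.5},
    {"turn": [0,0,0],"translation": [0,0,0.25],"grip": 0.5},
    {"turn": [0,0,0],"translation": [0,0,0.15],"grip": 0.5},
    {"turn": [0,0,0],"translation": [0,0,0.1],"grip": 0.5},
    {"turn": [0,0,0],"translation": [0,0,0.1],"grip": 0.5},
    {"turn": [0,0,0],"translation": [0,0,0.1],"grip": 0.5},
    {"turn": [0,0,0],"translation": [0,0,0.05],"grip": 0.5},
  ],
)

```text
time: 16.5
eef_pos: [458.5, -186.2, 21.8]
tool_rot: [[-1.0, -0.001, -0.001], [-0.001, 1.0, 0.001], [0.001, 0.001, -1.0]]
wrist_force: [-0.2, 0.4, -3.9]
grip_width: 0.581
grasp_force: 25.0
```

Request:
send_rows(
  series=[
    {"turn": [0,0,0],"translation": [0,0,0.03],"grip": 0.5},
    {"turn": [0,0,0],"translation": [0,0,0.02],"grip": 0.5},
    {"turn": [0,0,0],"translation": [0,0,0.01],"grip": 0.5},
    {"turn": [0,0,0],"translation": [0,0,0.01],"grip": 0.5},
    {"turn": [0,0,0],"translation": [0,0,0],"grip": 0.5},
    {"turn": [0,0,0],"translation": [0,0,0],"grip": 0.5},
    {"turn": [0,0,0],"translation": [0,0,0],"grip": 0.5},
    {"turn": [0,0,0],"translation": [0,0,0],"grip": 0.5},
  ],
)

```text
time: 17.17
eef_pos: [458.5, -187.3, 15.9]
tool_rot: [[-1.0, 0.0, 0.0], [0.0, 1.0, -0.0], [-0.0, -0.0, -1.0]]
wrist_force: [-0.3, -0.4, -3.7]
grip_width: 0.583
grasp_force: 25.0
```

Request:
send_rows(
  series=[
    {"turn": [0,0,0],"translation": [0,0.01,0.01],"grip": 0.5},
    {"turn": [0,0,0],"translation": [0,0,0.006],"grip": 0.5},
    {"turn": [0,0,0],"translation": [0,0,0.006],"grip": 0.5},
    {"turn": [0,0,0],"translation": [0,0,0.004],"grip": 0.5},
    {"turn": [0,0,0],"translation": [0,0,0.003],"grip": 0.5},
    {"turn": [0,0,0],"translation": [0,0,0.003],"grip": 0.5},
    {"turn": [0,0,0],"translation": [0,0,0],"grip": 0.5},
    {"turn": [0,0,0],"translation": [0,0,0],"grip": 0.5},
  ],
)

```text
time: 17.83
eef_pos: [458.5, -186.1, 12.9]
tool_rot: [[-1.0, 0.0, 0.0], [0.0, 1.0, -0.0], [-0.0, -0.0, -1.0]]
wrist_force: [-1.3, 0.7, 6.5]
grip_width: 0.577
grasp_force: 25.0
```

Request:
send_rows(
  series=[
    {"turn": [0,0,0],"translation": [0,0,0],"grip": 0.65},
    {"turn": [0,0,0],"translation": [0,0,0],"grip": 0.75},
    {"turn": [0,0,0],"translation": [0,0,0],"grip": 0.75},
    {"turn": [0,0,0],"translation": [0,0,0],"grip": 0.75},
    {"turn": [0,0,0],"translation": [0,0,-0.1],"grip": 0.75},
    {"turn": [0,0,0],"translation": [0,0,-0.3],"grip": 0.75},
    {"turn": [0,0,0],"translation": [0,0,-0.4],"grip": 1},
    {"turn": [0,0,0],"translation": [0,0,-0.4],"grip": 1},
  ],
)

```text
time: 18.5
eef_pos: [458.0, -185.9, 133.6]
tool_rot: [[-1.0, 0.0, -0.002], [0.0, 1.0, 0.001], [0.002, 0.001, -1.0]]
wrist_force: [0.8, -0.6, 0.6]
grip_width: 0.879
grasp_force: 0.0
```

Request:
send_rows(
  series=[
    {"turn": [0,0,0],"translation": [0,0,-0.3],"grip": 1},
    {"turn": [0,0,0],"translation": [-0.165,0.266,0],"grip": 1},
    {"turn": [0,0,0],"translation": [-0.165,0.266,0],"grip": 1},
    {"turn": [0,0,0],"translation": [-0.165,0.266,0],"grip": 1},
    {"turn": [0,0,0],"translation": [-0.165,0.266,0],"grip": 1},
    {"turn": [0,0,0],"translation": [-0.165,0.266,0],"grip": 1},
    {"turn": [0,0,0],"translation": [-0.165,0.266,0],"grip": 1},
    {"turn": [0,0,0],"translation": [-0.165,0.266,0],"grip": 1},
  ],
)

```text
time: 19.17
eef_pos: [574.6, 1.5, 162.4]
tool_rot: [[-1.0, 0.0, -0.0], [0.0, 1.0, 0.0], [0.0, 0.0, -1.0]]
wrist_force: [-0.1, -0.7, 0.3]
grip_width: 0.998
grasp_force: 0.0
```

Request:
send_rows(
  series=[
    {"turn": [0,0,0],"translation": [-0.165,0.266,0],"grip": 1},
    {"turn": [0,0,0],"translation": [-0.165,0.266,0],"grip": 1},
    {"turn": [0,0,0],"translation": [-0.165,0.266,0],"grip": 1},
    {"turn": [0,0,0.0322],"translation": [0,0,0],"grip": 1},
    {"turn": [0,0,0.0322],"translation": [0,0,0],"grip": 1},
    {"turn": [0,0,0],"translation": [0,0,0],"grip": 1},
    {"turn": [0,0,0],"translation": [0,0,0],"grip": 1},
    {"turn": [0,0,0],"translation": [0,0,0],"grip": 1},
  ],
)

```text
time: 19.83
eef_pos: [623.4, 79.5, 162.5]
tool_rot: [[-0.98, 0.199, -0.0], [0.199, 0.98, -0.0], [0.0, -0.0, -1.0]]
wrist_force: [-0.5, -0.1, 0.0]
grip_width: 0.997
grasp_force: 0.0
```

```bash
python3 st.py w8; python3 -c "
from h import *
s=manip.get_state();print(s['tool_rot'].round(4).tolist())
R=s['tool_rot'];print(R.T@(np.array([623.8,80,33])-s['eef_pos']))"
```

```text
19.8333 [623.43246666  79.51319415 162.49772819]
[ 415  103   58   86 4113] [ 173 2888 1052    0    0    0    0    0    0    0    0    0    0    0
    0]
25 27.5 [628.9 277.4] [51.2 83.8] 86.0
[ 228  135   52   79 3507] [  21 1173  399   39   33   23  408  360  881  170    0    0    0    0
    0]
25 27.5 [620.3  77.6] [50. 84.] 82.8
52 55.0 [623.5  79.7] [40.  44.3] 78.4
[[-0.9799, 0.1993, -0.0], [0.1993, 0.9799, -0.0], [0.0, -0.0, -1.0]]
[ -0.270463     0.57171995 129.56839341]
```

Request:
send_rows(
  series=[
    {"turn": [0,0,0],"translation": [0,0,0.1],"grip": 1},
    {"turn": [0,0,0],"translation": [0,0,0.3],"grip": 1},
    {"turn": [0,0,0],"translation": [0,0,0.3],"grip": 1},
    {"turn": [0,0,0],"translation": [0,0,0.25],"grip": 1},
    {"turn": [0,0,0],"translation": [0,0,0.2],"grip": 1},
    {"turn": [0,0,0],"translation": [0,0,0.1],"grip": 1},
    {"turn": [0,0,0],"translation": [0,0,0.04],"grip": 1},
    {"turn": [0,0,0],"translation": [0,0,0],"grip": 0.9},
  ],
)

```text
time: 20.55
eef_pos: [623.4, 79.7, 33.0]
tool_rot: [[-0.98, 0.201, -0.001], [0.201, 0.98, 0.0], [0.001, -0.0, -1.0]]
wrist_force: [-0.2, 1.0, 0.3]
grip_width: 0.945
grasp_force: 0.0
```

Request:
send_rows(
  force=25,
  series=[
    {"turn": [0,0,0],"translation": [0,0,0],"grip": 0.8},
    {"turn": [0,0,0],"translation": [0,0,0],"grip": 0.65},
    {"turn": [0,0,0],"translation": [0,0,0],"grip": 0.5},
    {"turn": [0,0,0],"translation": [0,0,0],"grip": 0.4},
    {"turn": [0,0,0],"translation": [0,0,0],"grip": 0.35},
    {"turn": [0,0,0],"translation": [0,0,0],"grip": 0.35},
    {"turn": [0,0,0],"translation": [0,0,0],"grip": 0.35},
    {"turn": [0,0,0],"translation": [0,0,0],"grip": 0.35},
  ],
)

```text
time: 21.22
eef_pos: [623.6, 79.5, 33.8]
tool_rot: [[-0.98, 0.201, 0.0], [0.201, 0.98, -0.0], [-0.0, -0.0, -1.0]]
wrist_force: [-1.2, -2.2, 2.1]
grip_width: 0.457
grasp_force: 25.0
```

Request:
send_rows(
  series=[
    {"turn": [0,0,0],"translation": [0,0,-0.05],"grip": 0.35},
    {"turn": [0,0,0],"translation": [0,0,-0.2],"grip": 0.35},
    {"turn": [0,0,0],"translation": [0,0,-0.3],"grip": 0.35},
    {"turn": [0,0,0],"translation": [0,0,-0.25],"grip": 0.35},
    {"turn": [0,0,-0.03],"translation": [0,0,0],"grip": 0.35},
    {"turn": [0,0,-0.03],"translation": [0,0,0],"grip": 0.35},
    {"turn": [0,0,-0.03],"translation": [0,0,0],"grip": 0.35},
    {"turn": [0,0,0],"translation": [0.15,-0.06,0],"grip": 0.35},
  ],
)

```text
time: 21.88
eef_pos: [610.0, 73.4, 113.2]
tool_rot: [[-0.996, -0.086, 0.001], [-0.086, 0.996, 0.001], [-0.001, 0.001, -1.0]]
wrist_force: [-0.9, 0.6, -3.8]
grip_width: 0.45
grasp_force: 25.0
```

Request:
send_rows(
  series=[
    {"turn": [0,0,0],"translation": [0.28,-0.11,0],"grip": 0.35},
    {"turn": [0,0,0],"translation": [0.28,-0.11,0],"grip": 0.35},
    {"turn": [0,0,0],"translation": [0.28,-0.11,0],"grip": 0.35},
    {"turn": [0,0,0],"translation": [0.28,-0.11,0],"grip": 0.35},
    {"turn": [0,0,0],"translation": [0.28,-0.11,0],"grip": 0.35},
    {"turn": [0,0,0],"translation": [0.146,-0.074,0],"grip": 0.35},
    {"turn": [0,0,0],"translation": [0,0,0],"grip": 0.35},
    {"turn": [0,0,0],"translation": [0,0,0],"grip": 0.35},
  ],
)

```text
time: 22.55
eef_pos: [459.8, -2.1, 113.8]
tool_rot: [[-0.997, -0.079, 0.0], [-0.079, 0.997, 0.0], [-0.0, 0.0, -1.0]]
wrist_force: [0.5, -0.2, -3.0]
grip_width: 0.45
grasp_force: 25.0
```

Request:
send_rows(
  series=[
    {"turn": [0,0,0],"translation": [0,0,0.1],"grip": 0.35},
    {"turn": [0,0,0],"translation": [0,0,0.2],"grip": 0.35},
    {"turn": [0,0,0],"translation": [0,0,0.2],"grip": 0.35},
    {"turn": [0,0,0],"translation": [0,0,0.2],"grip": 0.35},
    {"turn": [0,0,0],"translation": [0,0,0.1],"grip": 0.35},
    {"turn": [0,0,0],"translation": [0,0,0.05],"grip": 0.35},
    {"turn": [0,0,0],"translation": [0,0,0],"grip": 0.35},
    {"turn": [0,0,0],"translation": [0,0,0],"grip": 0.35},
  ],
)

```text
time: 23.22
eef_pos: [460.6, -1.8, 28.8]
tool_rot: [[-0.997, -0.081, 0.001], [-0.081, 0.997, -0.0], [-0.001, -0.0, -1.0]]
wrist_force: [0.8, 0.8, -3.7]
grip_width: 0.446
grasp_force: 25.0
```

Request:
send_rows(
  series=[
    {"turn": [0,0,0],"translation": [0,0,0.06],"grip": 0.35},
    {"turn": [0,0,0],"translation": [0,0,0.05],"grip": 0.35},
    {"turn": [0,0,0],"translation": [0,0,0.04],"grip": 0.35},
    {"turn": [0,0,0],"translation": [0,0,0.02],"grip": 0.35},
    {"turn": [0,0,0],"translation": [0,0,0.006],"grip": 0.35},
    {"turn": [0,0,0],"translation": [0,0,0.006],"grip": 0.35},
    {"turn": [0,0,0],"translation": [0,0,0],"grip": 0.35},
    {"turn": [0,0,0],"translation": [0,0,0],"grip": 0.35},
  ],
)

```text
time: 23.88
eef_pos: [460.0, -2.0, 10.5]
tool_rot: [[-0.997, -0.08, 0.0], [-0.08, 0.997, -0.0], [-0.0, -0.0, -1.0]]
wrist_force: [-0.9, -0.1, -3.0]
grip_width: 0.452
grasp_force: 25.0
```

Request:
send_rows(
  series=[
    {"turn": [0,0,0],"translation": [0,0,0.004],"grip": 0.35},
    {"turn": [0,0,0],"translation": [0,0,0.003],"grip": 0.35},
    {"turn": [0,0,0],"translation": [0,0,0.003],"grip": 0.35},
    {"turn": [0,0,0],"translation": [0,0,0],"grip": 0.35},
    {"turn": [0,0,0],"translation": [0,0,0],"grip": 0.35},
    {"turn": [0,0,0],"translation": [0,0,0],"grip": 0.35},
    {"turn": [0,0,0],"translation": [0,0,0],"grip": 0.35},
    {"turn": [0,0,0],"translation": [0,0,0],"grip": 0.35},
  ],
)

```text
time: 24.55
eef_pos: [460.0, -2.0, 9.8]
tool_rot: [[-0.997, -0.08, 0.001], [-0.08, 0.997, -0.0], [-0.001, -0.0, -1.0]]
wrist_force: [-1.9, 0.1, 6.7]
grip_width: 0.45
grasp_force: 25.0
```

Request:
send_rows(
  series=[
    {"turn": [0,0,0],"translation": [0,0,0],"grip": 0.5},
    {"turn": [0,0,0],"translation": [0,0,0],"grip": 0.65},
    {"turn": [0,0,0],"translation": [0,0,0],"grip": 0.65},
    {"turn": [0,0,0],"translation": [0,0,0],"grip": 0.65},
    {"turn": [0,0,0],"translation": [0,0,-0.1],"grip": 0.65},
    {"turn": [0,0,0],"translation": [0,0,-0.3],"grip": 0.8},
    {"turn": [0,0,0],"translation": [0,0,-0.4],"grip": 1},
    {"turn": [0,0,0],"translation": [0,0,-0.4],"grip": 1},
  ],
)

```text
time: 25.22
eef_pos: [459.3, -1.8, 130.4]
tool_rot: [[-0.997, -0.08, -0.002], [-0.08, 0.997, 0.001], [0.002, 0.001, -1.0]]
wrist_force: [0.8, -0.6, -0.6]
grip_width: 0.855
grasp_force: 0.0
```

Request:
send_rows(
  series=[
    {"turn": [0,0,0.0242],"translation": [0,0,-0.3],"grip": 1},
    {"turn": [0,0,0.0242],"translation": [0,0,0],"grip": 1},
    {"turn": [0,0,0],"translation": [-0.165,0.323,0],"grip": 1},
    {"turn": [0,0,0],"translation": [-0.165,0.323,0],"grip": 1},
    {"turn": [0,0,0],"translation": [-0.165,0.323,0],"grip": 1},
    {"turn": [0,0,0],"translation": [-0.165,0.323,0],"grip": 1},
    {"turn": [0,0,0],"translation": [-0.165,0.323,0],"grip": 1},
    {"turn": [0,0,0],"translation": [-0.165,0.323,0],"grip": 1},
  ],
)

```text
time: 25.88
eef_pos: [573.1, 186.0, 159.2]
tool_rot: [[-0.997, 0.072, -0.0], [0.072, 0.997, -0.0], [0.0, -0.0, -1.0]]
wrist_force: [-0.6, 0.3, 0.8]
grip_width: 0.995
grasp_force: 0.0
```

Request:
send_rows(
  series=[
    {"turn": [0,0,0],"translation": [-0.165,0.323,0],"grip": 1},
    {"turn": [0,0,0],"translation": [-0.165,0.323,0],"grip": 1},
    {"turn": [0,0,0],"translation": [-0.165,0.323,0],"grip": 1},
    {"turn": [0,0,0],"translation": [0,0,0],"grip": 1},
    {"turn": [0,0,0],"translation": [0,0,0],"grip": 1},
    {"turn": [0,0,0],"translation": [0,0,0],"grip": 1},
    {"turn": [0,0,0],"translation": [0,0,0],"grip": 1},
    {"turn": [0,0,0],"translation": [0,0,0],"grip": 1},
  ],
)

```text
time: 26.55
eef_pos: [628.7, 276.2, 159.8]
tool_rot: [[-0.997, 0.073, 0.0], [0.073, 0.997, -0.0], [-0.0, -0.0, -1.0]]
wrist_force: [0.6, -0.2, 0.5]
grip_width: 0.994
grasp_force: 0.0
```

```bash
python3 st.py w9; python3 -c "
from h import *
s=manip.get_state();print(s['tool_rot'].round(4).tolist())
R=s['tool_rot'];print(R.T@(np.array([629,277.5,12])-s['eef_pos']))"
```

```text
26.55 [628.68283623 276.21907762 159.77250575]
[ 235  140   48   76 3525] [   0 2664  861    0    0    0    0    0    0    0    0    0    0    0
    0]
25 27.5 [628.8 277.9] [50.  83.2] 85.9
[  43  144   61   78 3749] [ 193 2807  749    0    0    0    0    0    0    0    0    0    0    0
    0]
25 27.4 [620.4  77.6] [51.4 83.9] 83.0
[[-0.9973, 0.0729, 0.0002], [0.0729, 0.9973, -0.0], [-0.0002, 0.0, -1.0]]
[-1.45481378e-01  1.17968719e+00  1.47811291e+02]
```

Request:
send_rows(
  series=[
    {"turn": [0,0,0],"translation": [0,0.014,0.15],"grip": 1},
    {"turn": [0,0,0],"translation": [0,0,0.35],"grip": 1},
    {"turn": [0,0,0],"translation": [0,0,0.35],"grip": 1},
    {"turn": [0,0,0],"translation": [0,0,0.3],"grip": 1},
    {"turn": [0,0,0],"translation": [0,0,0.2],"grip": 1},
    {"turn": [0,0,0],"translation": [0,0,0.1],"grip": 1},
    {"turn": [0,0,0],"translation": [0,0,0.03],"grip": 1},
    {"turn": [0,0,0],"translation": [0,0,0],"grip": 0.9},
  ],
)

```text
time: 27.27
eef_pos: [629.2, 278.5, 11.8]
tool_rot: [[-0.997, 0.072, 0.0], [0.072, 0.997, 0.0], [-0.0, 0.0, -1.0]]
wrist_force: [0.3, -0.1, 0.8]
grip_width: 0.947
grasp_force: 0.0
```

Request:
send_rows(
  force=30,
  series=[
    {"turn": [0,0,0],"translation": [0,0,0],"grip": 0.8},
    {"turn": [0,0,0],"translation": [0,0,0],"grip": 0.65},
    {"turn": [0,0,0],"translation": [0,0,0],"grip": 0.5},
    {"turn": [0,0,0],"translation": [0,0,0],"grip": 0.45},
    {"turn": [0,0,0],"translation": [0,0,0],"grip": 0.45},
    {"turn": [0,0,0],"translation": [0,0,0],"grip": 0.45},
    {"turn": [0,0,0],"translation": [0,0,0],"grip": 0.45},
    {"turn": [0,0,0],"translation": [0,0,0],"grip": 0.45},
  ],
)

```text
time: 27.93
eef_pos: [629.3, 278.4, 12.1]
tool_rot: [[-0.997, 0.072, 0.001], [0.072, 0.997, -0.001], [-0.001, -0.0, -1.0]]
wrist_force: [-0.7, -4.1, 4.9]
grip_width: 0.563
grasp_force: 30.0
```

Request:
send_rows(
  series=[
    {"turn": [0,0,0],"translation": [0,0,-0.05],"grip": 0.45},
    {"turn": [0,0,0],"translation": [0,0,-0.2],"grip": 0.45},
    {"turn": [0,0,0],"translation": [0,0,-0.3],"grip": 0.45},
    {"turn": [0,0,0],"translation": [0,0,-0.25],"grip": 0.45},
    {"turn": [0,0,0.0272],"translation": [0,0,0],"grip": 0.45},
    {"turn": [0,0,0.0272],"translation": [0,0,0],"grip": 0.45},
    {"turn": [0,0,0],"translation": [0.147,-0.156,0],"grip": 0.45},
    {"turn": [0,0,0],"translation": [0.25,-0.25,0],"grip": 0.45},
  ],
)

```text
time: 28.6
eef_pos: [581.3, 249.5, 90.5]
tool_rot: [[-0.971, 0.24, 0.001], [0.24, 0.971, 0.001], [-0.001, 0.001, -1.0]]
wrist_force: [-1.0, -0.1, -2.5]
grip_width: 0.565
grasp_force: 30.0
```

Request:
send_rows(
  series=[
    {"turn": [0,0,0],"translation": [0.25,-0.25,0],"grip": 0.45},
    {"turn": [0,0,0],"translation": [0.25,-0.25,0],"grip": 0.45},
    {"turn": [0,0,0],"translation": [0.25,-0.25,0],"grip": 0.45},
    {"turn": [0,0,0],"translation": [0.2,-0.2,0],"grip": 0.45},
    {"turn": [0,0,0],"translation": [0,0,0],"grip": 0.45},
    {"turn": [0,0,0],"translation": [0,0,0],"grip": 0.45},
    {"turn": [0,0,0],"translation": [0,0,0],"grip": 0.45},
    {"turn": [0,0,0],"translation": [0,0,0],"grip": 0.45},
  ],
)

```text
time: 29.27
eef_pos: [466.7, 179.9, 91.4]
tool_rot: [[-0.971, 0.24, 0.001], [0.24, 0.971, 0.0], [-0.001, 0.001, -1.0]]
wrist_force: [1.0, 0.6, -3.4]
grip_width: 0.565
grasp_force: 30.0
```

```bash
python3 -c "
from h import *
s=manip.get_state();print(s['eef_pos'],s['tool_rot'].round(4).tolist())
R=s['tool_rot'];print(R.T@(np.array([466,179,30])-s['eef_pos']))
c=snap('wrist','w10')"
```

```text
[466.68570567 179.9222643   91.35959761] [[-0.9708, 0.2401, 0.001], [0.2401, 0.9708, 0.0004], [-0.0009, 0.0006, -1.0]]
[ 0.4968252  -1.09700918 61.35854234]
```

View pics/w10.png

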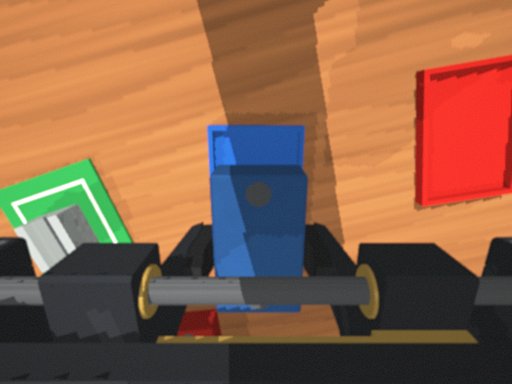

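The blue block (258,220) is aligned with the blue tray below it, and the V-block sits inside the outline (60,235). Next: lower the block.

Request:
send_rows(
  series=[
    {"turn": [0,0,0],"translation": [0.005,-0.011,0.1],"grip": 0.45},
    {"turn": [0,0,0],"translation": [0,0,0.2],"grip": 0.45},
    {"turn": [0,0,0],"translation": [0,0,0.2],"grip": 0.45},
    {"turn": [0,0,0],"translation": [0,0,0.12],"grip": 0.45},
    {"turn": [0,0,0],"translation": [0,0,0.05],"grip": 0.45},
    {"turn": [0,0,0],"translation": [0,0,0.03],"grip": 0.45},
    {"turn": [0,0,0],"translation": [0,0,0],"grip": 0.45},
    {"turn": [0,0,0],"translation": [0,0,0],"grip": 0.45},
  ],
)

```text
time: 29.98
eef_pos: [465.4, 178.7, 21.8]
tool_rot: [[-0.971, 0.24, 0.001], [0.24, 0.971, 0.0], [-0.001, 0.0, -1.0]]
wrist_force: [0.0, -0.7, -3.1]
grip_width: 0.561
grasp_force: 30.0
```

Request:
send_rows(
  series=[
    {"turn": [0,0,0],"translation": [0,0,0.02],"grip": 0.45},
    {"turn": [0,0,0],"translation": [0,0,0.015],"grip": 0.45},
    {"turn": [0,0,0],"translation": [0,0,0.01],"grip": 0.45},
    {"turn": [0,0,0],"translation": [0,0,0.006],"grip": 0.45},
    {"turn": [0,0,0],"translation": [0,0,0.004],"grip": 0.45},
    {"turn": [0,0,0],"translation": [0,0,0.004],"grip": 0.45},
    {"turn": [0,0,0],"translation": [0,0,0],"grip": 0.45},
    {"turn": [0,0,0],"translation": [0,0,0],"grip": 0.45},
  ],
)

```text
time: 30.65
eef_pos: [465.0, 178.5, 16.1]
tool_rot: [[-0.971, 0.24, 0.001], [0.24, 0.971, -0.0], [-0.001, 0.0, -1.0]]
wrist_force: [-2.9, -0.8, 5.8]
grip_width: 0.564
grasp_force: 30.0
```

Request:
send_rows(
  series=[
    {"turn": [0,0,0],"translation": [0,0,0],"grip": 0.63},
    {"turn": [0,0,0],"translation": [0,0,0],"grip": 0.73},
    {"turn": [0,0,0],"translation": [0,0,0],"grip": 0.73},
    {"turn": [0,0,0],"translation": [0,0,0],"grip": 0.73},
    {"turn": [0,0,0],"translation": [0,0,-0.1],"grip": 0.73},
    {"turn": [0,0,0],"translation": [0,0,-0.3],"grip": 0.85},
    {"turn": [0,0,0],"translation": [0,0,-0.4],"grip": 1},
    {"turn": [0,0,0],"translation": [0,0,-0.4],"grip": 1},
  ],
)

```text
time: 31.32
eef_pos: [464.3, 178.4, 136.5]
tool_rot: [[-0.971, 0.24, -0.002], [0.24, 0.971, -0.0], [0.002, -0.001, -1.0]]
wrist_force: [1.9, 0.2, -0.7]
grip_width: 0.933
grasp_force: 0.0
```

Request:
send_rows(
  series=[
    {"turn": [0,0,-0.0378],"translation": [0,0,-0.3],"grip": 1},
    {"turn": [0,0,0],"translation": [-0.278,-0.135,0],"grip": 1},
    {"turn": [0,0,0],"translation": [-0.278,-0.135,0],"grip": 1},
    {"turn": [0,0,0],"translation": [-0.278,-0.135,0],"grip": 1},
    {"turn": [0,0,0],"translation": [-0.278,-0.135,0],"grip": 1},
    {"turn": [0,0,0],"translation": [-0.278,-0.135,0],"grip": 1},
    {"turn": [0,0,0],"translation": [-0.278,-0.135,0],"grip": 1},
    {"turn": [0,0,0],"translation": [0,0,0],"grip": 1},
  ],
)

```text
time: 31.98
eef_pos: [623.8, 74.2, 164.5]
tool_rot: [[-0.992, 0.127, 0.001], [0.127, 0.992, -0.001], [-0.001, -0.001, -1.0]]
wrist_force: [-0.6, 0.0, 0.1]
grip_width: 0.995
grasp_force: 0.0
```

Request:
send_rows(
  series=[
    {"turn": [0,0,0],"translation": [0,0,0],"grip": 1},
    {"turn": [0,0,0],"translation": [0,0,0],"grip": 1},
    {"turn": [0,0,0],"translation": [0,0,0],"grip": 1},
    {"turn": [0,0,0],"translation": [0,0,0],"grip": 1},
    {"turn": [0,0,0],"translation": [0,0,0],"grip": 1},
    {"turn": [0,0,0],"translation": [0,0,0],"grip": 1},
    {"turn": [0,0,0],"translation": [0,0,0],"grip": 1},
    {"turn": [0,0,0],"translation": [0,0,0],"grip": 1},
  ],
)

```text
time: 32.65
eef_pos: [620.3, 77.7, 165.6]
tool_rot: [[-0.992, 0.123, 0.0], [0.123, 0.992, -0.0], [-0.0, 0.0, -1.0]]
wrist_force: [1.0, 0.0, -0.1]
grip_width: 0.998
grasp_force: 0.0
```

```bash
python3 st.py w11; python3 -c "
from h import *
s=manip.get_state();print(s['tool_rot'].round(4).tolist())
R=s['tool_rot'];print(R.T@(np.array([620.4,77.7,12])-s['eef_pos']))"
```

```text
32.65 [620.33275048  77.69401947 165.57155822]
[ 234  139   47   75 3417] [   6 2551  860    0    0    0    0    0    0    0    0    0    0    0
    0]
25 27.5 [620.1  77.5] [50.  83.6] 83.0
[[-0.9923, 0.1235, 0.0], [0.1235, 0.9923, -0.0], [-0.0, 0.0, -1.0]]
[-2.27596050e-02  9.19077954e-02  1.53500142e+02]
```

Request:
send_rows(
  series=[
    {"turn": [0,0,0],"translation": [0,0,0.2],"grip": 1},
    {"turn": [0,0,0],"translation": [0,0,0.35],"grip": 1},
    {"turn": [0,0,0],"translation": [0,0,0.35],"grip": 1},
    {"turn": [0,0,0],"translation": [0,0,0.3],"grip": 1},
    {"turn": [0,0,0],"translation": [0,0,0.2],"grip": 1},
    {"turn": [0,0,0],"translation": [0,0,0.1],"grip": 1},
    {"turn": [0,0,0],"translation": [0,0,0.035],"grip": 1},
    {"turn": [0,0,0],"translation": [0,0,0],"grip": 0.9},
  ],
)

```text
time: 33.37
eef_pos: [620.6, 77.5, 12.0]
tool_rot: [[-0.992, 0.124, -0.0], [0.124, 0.992, -0.0], [0.0, -0.0, -1.0]]
wrist_force: [0.4, -0.5, -1.0]
grip_width: 0.943
grasp_force: 0.0
```

Request:
send_rows(
  force=30,
  series=[
    {"turn": [0,0,0],"translation": [0,0,0],"grip": 0.8},
    {"turn": [0,0,0],"translation": [0,0,0],"grip": 0.65},
    {"turn": [0,0,0],"translation": [0,0,0],"grip": 0.5},
    {"turn": [0,0,0],"translation": [0,0,0],"grip": 0.45},
    {"turn": [0,0,0],"translation": [0,0,0],"grip": 0.45},
    {"turn": [0,0,0],"translation": [0,0,0],"grip": 0.45},
    {"turn": [0,0,0],"translation": [0,0,0],"grip": 0.45},
    {"turn": [0,0,0],"translation": [0,0,0],"grip": 0.45},
  ],
)

```text
time: 34.03
eef_pos: [620.7, 77.2, 12.6]
tool_rot: [[-0.992, 0.124, 0.001], [0.124, 0.992, -0.001], [-0.001, -0.0, -1.0]]
wrist_force: [-1.2, -2.6, 5.8]
grip_width: 0.559
grasp_force: 30.0
```

Request:
send_rows(
  series=[
    {"turn": [0,0,0],"translation": [0,0,-0.05],"grip": 0.45},
    {"turn": [0,0,0],"translation": [0,0,-0.2],"grip": 0.45},
    {"turn": [0,0,0],"translation": [0,0,-0.3],"grip": 0.45},
    {"turn": [0,0,0],"translation": [0,0,-0.35],"grip": 0.45},
    {"turn": [0,0,-0.0144],"translation": [0,0,0],"grip": 0.45},
    {"turn": [0,0,0],"translation": [0.183,0.274,0],"grip": 0.45},
    {"turn": [0,0,0],"translation": [0.183,0.274,0],"grip": 0.45},
    {"turn": [0,0,0],"translation": [0.183,0.274,0],"grip": 0.45},
  ],
)

```text
time: 34.7
eef_pos: [571.0, 164.6, 101.5]
tool_rot: [[-0.997, 0.08, -0.001], [0.08, 0.997, 0.0], [0.001, 0.0, -1.0]]
wrist_force: [0.6, 1.1, -2.7]
grip_width: 0.561
grasp_force: 30.0
```

Request:
send_rows(
  series=[
    {"turn": [0,0,0],"translation": [0.183,0.274,0],"grip": 0.45},
    {"turn": [0,0,0],"translation": [0.183,0.274,0],"grip": 0.45},
    {"turn": [0,0,0],"translation": [0.183,0.274,0],"grip": 0.45},
    {"turn": [0,0,0],"translation": [0.183,0.274,0],"grip": 0.45},
    {"turn": [0,0,0],"translation": [0.183,0.274,0],"grip": 0.45},
    {"turn": [0,0,0],"translation": [0.183,0.274,0],"grip": 0.45},
    {"turn": [0,0,0],"translation": [0.183,0.274,0],"grip": 0.45},
    {"turn": [0,0,0],"translation": [0,0,0],"grip": 0.45},
  ],
)

```text
time: 35.37
eef_pos: [455.8, 369.3, 101.6]
tool_rot: [[-0.997, 0.074, -0.002], [0.074, 0.997, 0.001], [0.002, 0.001, -1.0]]
wrist_force: [-0.9, -0.1, -2.5]
grip_width: 0.567
grasp_force: 30.0
```

Request:
send_rows(
  series=[
    {"turn": [0,0,0],"translation": [0,0,0],"grip": 0.45},
    {"turn": [0,0,0],"translation": [0,0,0],"grip": 0.45},
    {"turn": [0,0,0],"translation": [0,0,0],"grip": 0.45},
    {"turn": [0,0,0],"translation": [0,0,0],"grip": 0.45},
    {"turn": [0,0,0],"translation": [0,0,0],"grip": 0.45},
    {"turn": [0,0,0],"translation": [0,0,0],"grip": 0.45},
    {"turn": [0,0,0],"translation": [0,0,0],"grip": 0.45},
    {"turn": [0,0,0],"translation": [0,0,0],"grip": 0.45},
  ],
)

```text
time: 36.03
eef_pos: [459.6, 364.9, 101.9]
tool_rot: [[-0.997, 0.079, -0.0], [0.079, 0.997, 0.0], [0.0, -0.0, -1.0]]
wrist_force: [-0.4, 0.4, -3.1]
grip_width: 0.568
grasp_force: 30.0
```

```bash
python3 -c "
from h import *
s=manip.get_state();print(s['eef_pos'],s['tool_rot'].round(4).tolist())
R=s['tool_rot'];print(R.T@(np.array([460.2,365.1,30])-s['eef_pos']))
c=snap('wrist','w12')"
```

```text
[459.6490308  364.86791141 101.94898799] [[-0.9969, 0.079, -0.0], [0.079, 0.9969, 0.0], [0.0, -0.0, -1.0]]
[-0.53386977  0.27506485 71.94896544]
```

View pics/w12.png

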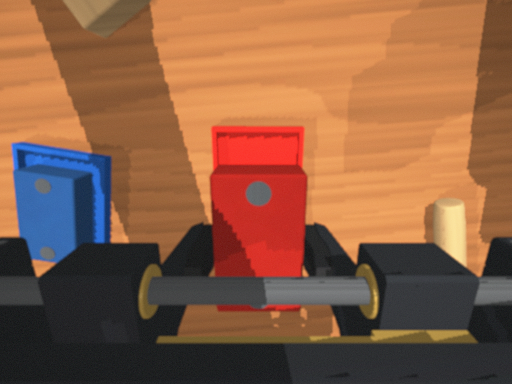

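The red block (258,220) is lined up over its tray, and the blue block lies flat inside its own (60,205).

Request:
send_rows(
  series=[
    {"turn": [0,0,0],"translation": [-0.005,0.003,0.1],"grip": 0.45},
    {"turn": [0,0,0],"translation": [0,0,0.2],"grip": 0.45},
    {"turn": [0,0,0],"translation": [0,0,0.25],"grip": 0.45},
    {"turn": [0,0,0],"translation": [0,0,0.15],"grip": 0.45},
    {"turn": [0,0,0],"translation": [0,0,0.06],"grip": 0.45},
    {"turn": [0,0,0],"translation": [0,0,0.03],"grip": 0.45},
    {"turn": [0,0,0],"translation": [0,0,0],"grip": 0.45},
    {"turn": [0,0,0],"translation": [0,0,0],"grip": 0.45},
  ],
)

```text
time: 36.75
eef_pos: [460.5, 365.6, 23.6]
tool_rot: [[-0.997, 0.079, 0.001], [0.079, 0.997, 0.001], [-0.001, 0.001, -1.0]]
wrist_force: [-0.6, 0.4, -3.4]
grip_width: 0.569
grasp_force: 30.0
```

Request:
send_rows(
  series=[
    {"turn": [0,0,0],"translation": [0,0,0.025],"grip": 0.45},
    {"turn": [0,0,0],"translation": [0,0,0.02],"grip": 0.45},
    {"turn": [0,0,0],"translation": [0,0,0.012],"grip": 0.45},
    {"turn": [0,0,0],"translation": [0,0,0.006],"grip": 0.45},
    {"turn": [0,0,0],"translation": [0,0,0.004],"grip": 0.45},
    {"turn": [0,0,0],"translation": [0,0,0.004],"grip": 0.45},
    {"turn": [0,0,0],"translation": [0,0,0],"grip": 0.45},
    {"turn": [0,0,0],"translation": [0,0,0],"grip": 0.45},
  ],
)

```text
time: 37.42
eef_pos: [460.1, 365.3, 16.6]
tool_rot: [[-0.997, 0.078, 0.0], [0.078, 0.997, 0.0], [-0.0, 0.0, -1.0]]
wrist_force: [-3.7, -1.8, 5.6]
grip_width: 0.568
grasp_force: 30.0
```

Contact, so release and back off with the view clear.

Request:
send_rows(
  series=[
    {"turn": [0,0,0],"translation": [0,0,0],"grip": 0.63},
    {"turn": [0,0,0],"translation": [0,0,0],"grip": 0.73},
    {"turn": [0,0,0],"translation": [0,0,0],"grip": 0.73},
    {"turn": [0,0,0],"translation": [0,0,0],"grip": 0.73},
    {"turn": [0,0,0],"translation": [0,0,-0.1],"grip": 0.73},
    {"turn": [0,0,0],"translation": [0,0,-0.3],"grip": 0.85},
    {"turn": [0,0,0],"translation": [0,0,-0.4],"grip": 1},
    {"turn": [0,0,0],"translation": [0,0,-0.4],"grip": 1},
  ],
)

```text
time: 38.08
eef_pos: [459.6, 365.1, 137.6]
tool_rot: [[-0.997, 0.079, -0.001], [0.079, 0.997, -0.001], [0.001, -0.001, -1.0]]
wrist_force: [-0.7, 0.3, -0.3]
grip_width: 0.934
grasp_force: 0.0
```

Request:
send_rows(
  series=[
    {"turn": [0,0,0],"translation": [0,0,-0.4],"grip": 1},
    {"turn": [0,0,0],"translation": [0,0,-0.3],"grip": 1},
    {"turn": [0,0,0],"translation": [-0.1,-0.3,0],"grip": 1},
    {"turn": [0,0,0],"translation": [-0.1,-0.3,0],"grip": 1},
    {"turn": [0,0,0],"translation": [-0.1,-0.3,0],"grip": 1},
    {"turn": [0,0,0],"translation": [-0.1,-0.2,0],"grip": 1},
    {"turn": [0,0,0],"translation": [0,0,0],"grip": 1},
    {"turn": [0,0,0],"translation": [0,0,0],"grip": 1},
  ],
)

```text
time: 38.75
eef_pos: [491.5, 251.9, 206.5]
tool_rot: [[-0.997, 0.081, 0.001], [0.081, 0.997, 0.0], [-0.001, 0.0, -1.0]]
wrist_force: [-0.5, 0.3, 0.4]
grip_width: 1.005
grasp_force: 0.0
```

```bash
python3 - <<'E'
from h import *
s=manip.get_state();print(s['time'],s['eef_pos'],s['wrist_force'])
a=snap('wrist','w13');b=snap('side','s2');W=cloud(a)
for nm,p in (('red',(455,365)),('blue',(455,179))):
    m=(np.hypot(W[...,0]-p[0],W[...,1]-p[1])<60)&(W[...,2]>24)&(W[...,2]<45)
    m[235:]=0; q=W[m]; r=cv2.minAreaRect(q[:,:2].astype(np.float32)); print(nm,len(q),np.nanpercentile(q[:,2],[5,50,95]).round(1),r)
cv2.imwrite('pics/f.png',np.vstack([cv2.resize(a['p'][:235],(640,294)),cv2.resize(b['p'][110:360,130:430],None,fx=1.2,fy=1.2)[:300].copy() if 0 else cv2.resize(b['p'][100:350],(640,306))]))
E
```

```text
38.75 [491.52614963 251.88963738 206.53234841] [-0.46640543  0.25659344  0.36424995]
red 3137 [29.7 31.5 32.7] ((459.90447998046875, 366.4197692871094), (50.06249237060547, 84.23284149169922), 85.66197204589844)
blue 2925 [30.  31.4 32.7] ((465.30511474609375, 180.04757690429688), (50.47736358642578, 84.44512939453125), 76.21662139892578)
```

View pics/f.png

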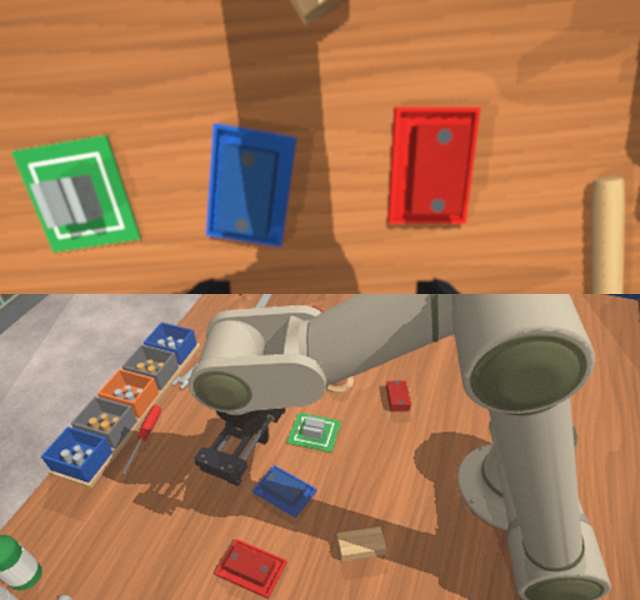

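Both blocks lie flat inside their trays, and the V-block is on the mat. One last numeric check of the bush, nut and V-block from the top and wrist cameras.

```bash
python3 - <<'E'
from h import *
t=snap('top','t2');a=load('w13')
for nm,c,p,lo,R in(('vb',a,(460,-2),25,50),('bush',t,(459,-186),30,45),('nut',t,(455,-357),15,45)):
    W=cloud(c);m=(np.hypot(W[...,0]-p[0],W[...,1]-p[1])<R)&(W[...,2]>lo)
    if c is a: m[235:]=0
    q=W[m]; r=cv2.minAreaRect(q[:,:2].astype(np.float32)); print(nm,len(q),np.nanpercentile(q[:,2],[5,50,95]).round(1),np.round(r[0],1),np.round(r[1],1),r[2])
E
```

```text
vb 992 [25.7 30.5 32.4] [ 4.606e+02 -3.000e-01] [43.9 42.5] 4.867713928222656
bush 171 [32.5 37.2 41.3] [ 455.5 -186. ] [48.1 47.5] 1.8173750638961792
nut 115 [16.9 22.8 25.9] [ 465.8 -363.6] [63.  54.7] 10.638625144958496
```

```bash
python3 -c "
from h import *
print(sign_off())"
```

```text
the job is handed in; nothing more can be done
None
```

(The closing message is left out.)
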